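Push a vial carrier through the L-shaped slot into the viewing bay

TASK

The round vial carrier rides in the L-shaped slot of the inspection station. Push it with your fingertips along the long leg to the corner, then round the corner and along the short leg until it stops fully home in front of the backdrop. Push gently and only on the carrier: do not grip it or lift anything, do not touch the vial standing in it, leave the two parked vials in their collars, and finish clear of everything.

Things in the scene. Friction and masses are not known exactly. Their poses are not given: they have to be found in the camera images.
- station: Fixed vial inspection station: flat aluminium deck 190 mm (x) by 220 mm (y), top 24 mm above the worktop, with an L-shaped slot. Origin: centre of its underside, on the worktop; x away from the robot at yaw 0, y left, z up; yaw varies. Collars 34 mm across, 12 mm high at (55, 30) and (55, 78) mm hold the parked vials. Screw heads in the deck corners stand 2 mm proud; else it is flat.
- slot_start (a point): Outer end of the slot's long leg, where the carrier's centre stops, at the height of the deck's top; station (-45, 55, 24) mm. The slot is 20 mm wide; the long leg runs from here along the station's -y to the corner.
- corner (a point): Centre of the slot's corner, at the height of the deck's top; station (-45, -55, 24) mm, 110 mm from slot_start. The carrier is stopped 2 mm past it in -y. The inner corner is rounded, radius 6 mm. The short leg runs from here along the station's +x to home.
- home (a point): Where the carrier's centre is when it is fully home at the closed end of the short leg, at the height of the deck's top; station (30, -55, 24) mm, 75 mm from the corner.
- backdrop (a point): Middle of the top edge of the low upright backdrop behind the short leg, one half black and one half white; 83 mm above the worktop, 86 mm wide along the station's y, 9 mm thick; station (83, -55, 83) mm.
- carrier: Steel puck 52 mm across, 22 mm high, resting on the deck; origin: centre of its underside, level with the deck's top. A 16 mm pin below it runs in the slot (2 mm play each side), with a disc under the deck so it cannot come out. A hole 26 mm wide, 16 mm deep in its top holds the vial. About 0.3 kg, slides with 1 to 3 N, stays where left. Starts on the long leg, station y +5 to +45 mm.
- loaded_vial: Glass vial with a green cap, 22 mm across and 52 mm high, standing loose in the carrier's hole; origin at the centre of its underside, 6 mm above the deck's top, so its top is 82 mm above the worktop.
- parked_vial_a: Glass vial with a blue cap, 22 mm across and 58 mm high, standing loose in the collar nearer to the slot's short leg, top 82 mm above the worktop; origin at the centre of its underside.
- parked_vial_b: Glass vial with an orange cap, 22 mm across and 52 mm high, standing loose in the other collar; origin at the centre of its underside.
There are look-alikes about, which are no part of the job. Leave any orange, purple or red look-alike of the carrier alone.

How it is judged:
By the outcome, as a careful person would: the job done as asked, in the order asked, and still so for the second after the job is handed in, with the robot touching nothing.
It also fails if it takes over 51 s, if anything falls off the work surface, if the arm or the gripper's body presses on something with over 40 N, if the wrist force passes 120 N, or if a joint passes its speed limit or range.

ROBOT

A 7-joint arm with a two-finger parallel gripper is mounted at the origin on a cart in front of the work surface, level with it; the furniture and walls round the work are solid. World frame = base frame: x ahead of the robot, y to its left, z up, the work surface at z = 0. Lengths are in m, angles in rad, forces in N, time in s.
With the tool pointing down it reaches from about 0.425 to 0.925 m from the base axis. Payload 6.8 kg.
Tool frame: the origin (TCP) lies on the centre line of the jaws, within the pads' length; the fingertips stand 25 mm ahead of it and the grasp point (between the pads) lies 6 mm ahead of it; z points along the fingers, y is the line along which they close (so a half turn about z gives the same grasp; the last joint's range is limited). The gripper opens to 85 mm and grips with 20 to 120 N. Pads are 22 mm wide; open, the fingers measure 114 mm over their backs; the gripper's body (76 mm by 85 mm) begins 54 mm behind the grasp point. The pads swing forward as they close: fully open they stand 13 mm farther back than shut.
Start: joints at [-1.241, 0.477, 0.022, 1.555, -0.011, 1.109, -0.083], TCP at [0.286, 0.611, 0.256] pointing down, gripper open.
Joint ranges: [-2.96, 2.96], [-0.34, 2.1], [-1.41, 1.46], [0.24, 2.44], [-1.37, 4.51], [0.17, 1.92], [-2.96, 2.96]. Speed limits (rad/s): [2.39, 2.39, 3.14, 3.14, 3.14, 3.14, 3.14].

INTERFACE

Orientations are given as a rotation vector (axis times angle).
In Python, from bench import status, imaging, workorder gives the robot as it stands.
- The arm moves only by the tool send_rows, never from a script. Its argument "steps" is a list of rows, each an object of numbers: "dx", "dy", "dz": the shift along the tool's x, y, z in cm; "yaw": the turn about the tool's z in degrees; "gripper": the opening, from 0 (shut) to 1 (fully open). A call has 1 to 5 rows; each row is the pose to reach, as a shift and turn from the pose commanded when the call began, along the tool's axes at that moment; what a row does not reach only later rows make up. A row lasts 1/8 s, in which the tool goes at most 62.5 mm and 10.7 degrees, less where a joint would pass 70% of its speed; a pose out of reach is approached as far as the arm can. A call with a gripper value outside its range is refused whole. The fingers move at their own pace and stop on an object; "force" is the grip in N (left out, the last holds). Time passes only in rows, so rows that repeat a pose let the fingers close. It gives the time, the measured TCP pose, the force, the opening and the grip force at its end, in the units of the state.
- status.get_obs(): the state, without advancing time (a new reading comes with each control period).
- imaging.grab_frame(name): name is "side" or "top" or "wrist"; returns a dict with "color" (420x560x3 uint8, red, green, blue), "depth" (420x560 float32, m along the optical axis (not along the pixel's ray), 0 where there is no reading), "K" (3x3 intrinsics, pixels), "k1" (the pictures are not rectified: a ray, as slopes to the right and down, at radius r is drawn at 1 + k1 r^2 times it, then the intrinsics apply), "R" (3x3) and "t" (3): a world point X has camera coordinates R X + t. Camera axes: x right, y down, z forward; pixel columns grow to the right and rows downward; lengths in m; the calibration is good to about 2 mm. A picture is of the moment at which its call begins.
- workorder.hand_in(): hands the job in; it is judged then, once.
The state is a dict: "clock": time; "joints": joint angles; "qvel": joint speeds; "tau": joint torques, N m; "tcp_pos": TCP position; "orientation": TCP orientation; "contact_force": force on the tool from outside, world axes, zero at the start; "moment": the same for the moment, N m; "grip_width": finger opening in m; "gripper_force": force on a finger pad.
Only numpy, scipy, OpenCV 4.12 (cv2) and the standard library are available. Lean on these libraries where they do the work, as an engineer would, in place of code of your own. Each camera call takes 0.05 s, during which the arm holds its last target. There are 200 camera calls.

## Working session

There is one attempt and no reset: what is moved stays moved. The work goes in short steps, Python scripts to look and compute and a tool call to move; the robot and the scene stay as the last step left them, time stands still between calls to the robot, and variables do not carry over. Pictures are saved under pics/ and viewed, at most 10 in all, crops included, and the job is handed in when it is done.

Besides the shell and the picture viewer there is one more tool, called as name(argument=value, ...), one argument or row to a line, values as JSON. send_rows: Moves the arm, as the interface text tells. Its arguments: {"type":"object","properties":{"steps":{"type":"array"},"force":{"type":"number"}},"required":["steps"]}

```bash
mkdir -p pics; cat > h.py <<'E'
import numpy as np, cv2
from bench import status, imaging, workorder
def grab(n):
    f=imaging.grab_frame(n); np.savez(f'{n}.npz',**f); return f
def load(n): return dict(np.load(f'{n}.npz'))
def und(f,uv):
    uv=np.asarray(uv,float).reshape(-1,1,2)
    return cv2.undistortPoints(uv,f['K'],np.array([float(f['k1']),0,0,0]))[:,0]
def ray(f,uv,z):
    s=und(f,uv); d=np.c_[s,np.ones(len(s))]@f['R']; c=-f['R'].T@f['t']
    return c+d*((z-c[2])/d[:,2])[:,None]
def dep(f,uv):
    s=und(f,uv); uv=np.asarray(uv).reshape(-1,2).astype(int); Z=f['depth'][uv[:,1],uv[:,0]]
    return (np.c_[s,np.ones(len(s))]*Z[:,None]-f['t'])@f['R']
def proj(f,P):
    P=np.asarray(P,float).reshape(-1,3)
    return cv2.projectPoints(P,cv2.Rodrigues(f['R'])[0],f['t'],f['K'],np.array([float(f['k1']),0,0,0]))[0][:,0]
E
python3 - <<'E'
from h import *
print(status.get_obs())
for n in ('top','side'):
    f=grab(n); cv2.imwrite(f'pics/{n}0.png',f['color'][:,:,::-1]); print(n,f['K'],f['k1'],-f['R'].T@f['t'])
E
```

```text
{'clock': 0.0, 'joints': array([-1.24107948,  0.47782569,  0.02233608,  1.55651716, -0.01150368,
        1.10930486, -0.08310518]), 'qvel': array([ 0.00093615,  0.00076042,  0.00094982, -0.00012079,  0.00077272,
       -0.00079918,  0.00249955]), 'tau': array([ 2.90446669e-04, -5.96472967e+01,  1.60828885e+00, -2.81193334e+01,
        1.25757518e-02,  9.57451179e-03,  3.39736653e-05]), 'tcp_pos': array([0.28593861, 0.61080026, 0.25528071]), 'orientation': array([-6.82153723e-01, -3.06634958e+00,  2.99433668e-03]), 'contact_force': array([-0.83153321,  0.32236504, -0.24472404]), 'moment': array([-0.00407783,  0.0142623 ,  0.00601264]), 'gripper_force': 0.0, 'grip_width': 0.0854265348895071}
top [[510.96661199   0.         275.4639545 ]
 [  0.         510.96661199 199.30575301]
 [  0.           0.           1.        ]] -0.13482906297274183 [ 0.41346725 -0.20262249  0.95337732]
side [[423.75421982   0.         265.19448302]
 [  0.         423.75421982 209.15871118]
 [  0.           0.           1.        ]] 0.03239762720986951 [0.44891199 0.56228887 0.46915997]
```

View pics/top0.png

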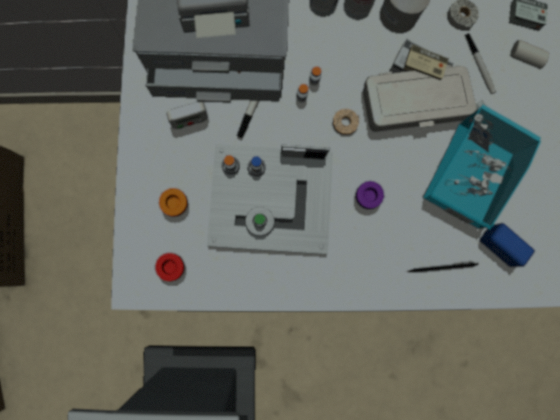

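View pics/side0.png

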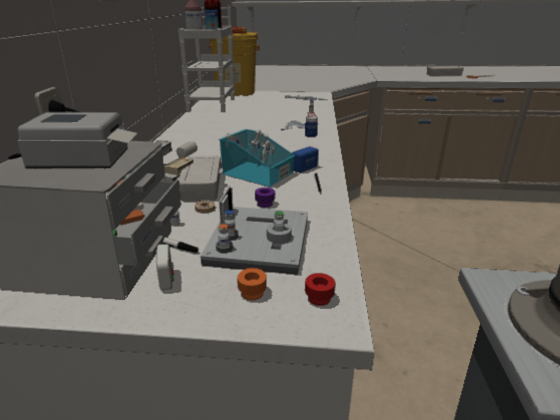

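Top view: station around (270,200), with the slot running from (237,217) to (303,220) and then up to (303,180). Ring-shaped candidates: grey with green cap at (260,221), orange (173,203), red (170,267), purple (370,195). The description fits the grey one in the slot. Next, a close crop and the measurements.

```bash
cat > m.py <<'E'
from h import *
f=load('top'); g=load('side')
c=f['color'][130:265,195:345]; cv2.imwrite('pics/crop0.png',cv2.resize(c,None,fx=5,fy=4.4,interpolation=cv2.INTER_CUBIC)[:,:,::-1])
# deck by depth-derived height
v,u=np.mgrid[130:265,195:345]; uv=np.c_[u.ravel(),v.ravel()]
P=dep(f,uv); ok=(f['depth'][uv[:,1],uv[:,0]]>0)
m=np.zeros(f['depth'].shape,np.uint8); m[uv[:,1],uv[:,0]]=ok&(P[:,2]>.012)
m=cv2.morphologyEx(m,cv2.MORPH_CLOSE,np.ones((9,9))); m=cv2.morphologyEx(m,cv2.MORPH_OPEN,np.ones((9,9)))
cs=max(cv2.findContours(m,0,2)[0],key=cv2.contourArea)[:,0]
W=ray(f,cs,.024); r=cv2.minAreaRect((W[:,:2]*1000).astype(np.float32)); print('deck rect',r)
print('deck z',np.median(P[ok&(P[:,2]>.012),2]))
hsv={n:cv2.cvtColor(x['color'],cv2.COLOR_RGB2HSV) for n,x in (('top',f),('side',g))}
for n,x in (('top',f),('side',g)):
  for nm,lo,hi in (('green',50,85),('blue',100,125),('orange',5,18)):
    mk=cv2.inRange(hsv[n],(lo,90,50),(hi,255,255))
    k,l,st,ce=cv2.connectedComponentsWithStats(mk)
    for i in range(1,k):
        if 25<st[i,4]<400: print(n,nm,ce[i].round(1),st[i,4],ray(x,ce[i],.082 if nm!='orange' else .076).round(4))
E
python3 m.py
```

```text
deck rect ((550.5436401367188, -215.55105590820312), (220.59860229492188, 198.67849731445312), 86.53754425048828)
deck z 0.024474774677749677
top green [259.2 218.8] 74 [[ 0.5023 -0.1956  0.082 ]]
top blue [255.9 161.3] 76 [[ 0.6029 -0.1889  0.082 ]]
top orange [316.   70.9] 67 [[ 0.7737 -0.2962  0.076 ]]
top orange [303.   88.2] 67 [[ 0.74   -0.2723  0.076 ]]
top orange [228.7 159.9] 81 [[ 0.6063 -0.1411  0.076 ]]
side blue [209.9  11.1] 36 [[  3.4205 -12.5458   0.082 ]]
side blue [210.3  17.7] 56 [[ 2.5218 -8.5761  0.082 ]]
side blue [310.8 124.8] 44 [[ 0.4473 -0.8516  0.082 ]]
side blue [301.8 155.5] 234 [[ 0.4685 -0.54    0.082 ]]
side blue [228.8 211.6] 32 [[ 0.6054 -0.1886  0.082 ]]
side orange [238.9  30. ] 94 [[ 1.4164 -5.3151  0.076 ]]
side orange [410.7  88.4] 66 [[-0.0098 -1.5341  0.076 ]]
side orange [497.  89.] 55 [[-0.3876 -1.5286  0.076 ]]
side orange [546.5  89. ] 26 [[-0.5964 -1.5308  0.076 ]]
side orange [420.1  93. ] 67 [[-0.0299 -1.4278  0.076 ]]
side orange [488.3  93.7] 59 [[-0.314  -1.4215  0.076 ]]
side orange [443.1 146. ] 49 [[ 0.0648 -0.6711  0.076 ]]
side orange [362.1 168.5] 28 [[ 0.3134 -0.4705  0.076 ]]
side orange [205.5 209.3] 47 [[ 0.6581 -0.2063  0.076 ]]
side orange [133.2 216.2] 194 [[ 0.7956 -0.1625  0.076 ]]
side orange [223.1 225.8] 41 [[ 0.6078 -0.1396  0.076 ]]
```

View pics/crop0.png

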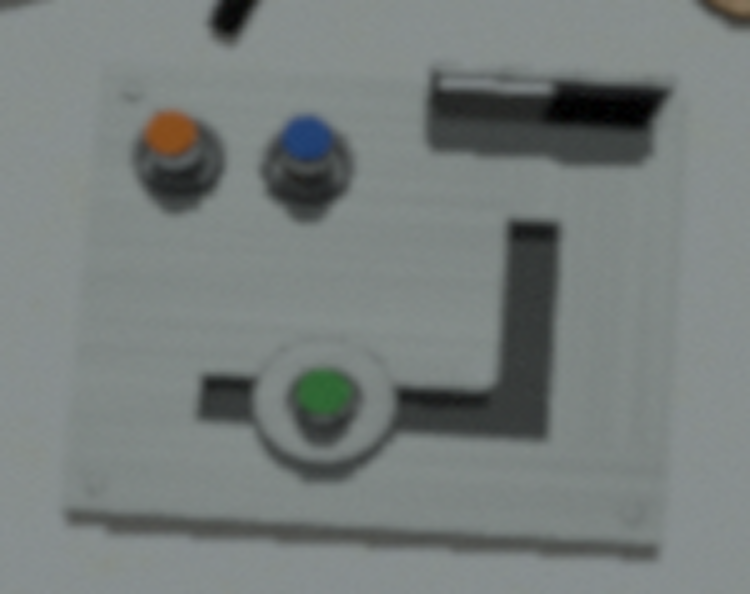

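Crop: the grey puck with the green-capped vial sits on the long leg at crop (325,400), i.e. image (260,221). That confirms the choice. Next I fit the station frame from the slot, vials and backdrop.

```bash
cat > m2.py <<'E'
from h import *
f=load('top')
g=cv2.cvtColor(f['color'],cv2.COLOR_RGB2GRAY)
def edge(p0,p1,z=.024):  # strongest gradient along world segment, subpixel
    p0=np.r_[p0,z];p1=np.r_[p1,z];t=np.linspace(0,1,200);P=p0+(p1-p0)*t[:,None]
    q=proj(f,P).astype(np.float32); s=cv2.remap(g,q[:,:1],q[:,1:],cv2.INTER_LINEAR)[:,0].astype(float)
    s=cv2.GaussianBlur(s[:,None],(1,9),2)[:,0]; return np.gradient(s),P
yaw=np.radians(-3.5); o=np.array([.5505,-.2155])
for it in range(3):
    R=np.array([[np.cos(yaw),-np.sin(yaw)],[np.sin(yaw),np.cos(yaw)]])
    S=lambda a:o+R@(np.array(a)/1000)
    xs,xy,ys=[],[],[]
    res={}
    def scan(name,a,b,sgn):
        d,P=edge(S(a),S(b)); i=np.argmax(sgn*d); res.setdefault(name,[]).append(R.T@(P[i,:2]-o)*1000)
    for y in range(-38,-12,3): scan('x-55',(-68,y),(-46,y),-1); scan('x-35',(-44,y),(-22,y),1)
    for x in range(-25,28,5): scan('y-65',(x,-78),(x,-56),-1); scan('y-45',(x,-54),(x,-32),1)
    for y in (-58,-55,-52): scan('xend',(25,y),(55,y),1)
    for x in (-48,-45,-42): scan('yend',(x,50),(x,80),1)
    for x in (-80,-60,-40,-20,0,20,40): scan('y-110',(x,-122),(x,-98),1)
    for y in range(-90,91,20): scan('x-95',(-107,y),(-88,y),1)
    M={k:np.array(v) for k,v in res.items()}
    # adjust
    dx=(np.median(M['x-55'][:,0])+np.median(M['x-35'][:,0]))/2+45
    dy=(np.median(M['y-65'][:,1])+np.median(M['y-45'][:,1]))/2+55
    sl=[np.polyfit(M[k][:,1],M[k][:,0],1)[0] for k in('x-55',)]+[-np.polyfit(M[k][:,0],M[k][:,1],1)[0] for k in('y-65','y-45')]
    print(np.degrees(sl),dx,dy,{k:v[:,(0 if k[0]=='x' else 1)].round(1).tolist() for k,v in M.items()} if it==2 else '')
    o=o+R@np.array([dx,dy])/1000
    yaw-=np.mean(sl)
print('station',o,np.degrees(yaw))
R=np.array([[np.cos(yaw),-np.sin(yaw)],[np.sin(yaw),np.cos(yaw)]])
for n,p in (('green',(.5023,-.1956)),('blue',(.604,-.1887)),('orange',(.607,-.1403))): print(n,R.T@(np.array(p)-o)*1000)
for n,p in (('start',(-45,55)),('corner',(-45,-55)),('home',(30,-55)),('bd',(83,-55))): print(n,o+R@np.array(p)/1000)
E
python3 m2.py
```

```text
[ 0.38709041  0.31095197 -0.06910044] -3.64824120603015 -0.22110552763817282 
[-0.17595019 -0.10365066 -0.5528035 ] 0.3316582914572521 -0.16582914572863672 
[ 0.49266053  0.70252112 -0.14971761] 2.842170943040401e-14 0.05527638190956452 {'x-55': [-54.3, -54.0, -54.8, -54.2, -54.5, -55.6, -55.1, -53.8, -53.5], 'x-35': [-36.3, -35.7, -36.6, -36.0, -36.7, -34.6, -35.3, -34.9, -35.5], 'y-65': [-64.0, -65.3, -64.7, -64.8, -64.7, -64.5, -64.5, -65.3, -65.0, -64.8, -65.4], 'y-45': [-45.3, -45.5, -45.4, -44.5, -44.5, -44.5, -46.0, -44.9, -45.0, -45.0, -45.0], 'xend': [36.2, 38.3, 37.1], 'yend': [62.7, 63.4, 63.6], 'y-110': [-98.6, -120.7, -116.3, -121.2, -119.9, -121.0, -119.8], 'x-95': [-94.9, -95.2, -95.7, -95.3, -94.9, -95.9, -95.2, -94.6, -94.3, -96.0]}
station [ 0.54716861 -0.21562974] -3.7806672095261784
green [-46.09166957  17.02763572]
blue [54.93204142 30.61843479]
orange [54.7341514  79.11091709]
start [ 0.50589309 -0.15778225]
corner [ 0.49863999 -0.26754287]
home [ 0.57347677 -0.27248816]
bd [ 0.62636143 -0.27598283]
```

Station at (0.547,-0.2155), yaw about -3.7°. The collars check out within 1 mm, and the carrier is at station (-45,17), in range. The plan is to push with shut fingers, tool x along the push direction.

```bash
cat > go.py <<'E'
import sys; from h import *
# go.py sx sy z head(deg, tool-x heading in station frame)
o=np.array([.5472,-.2156]); yw=np.radians(-3.7)
def report(sx,sy,z,hd):
    s=status.get_obs(); Rt=cv2.Rodrigues(s['orientation'])[0]; c,n=np.cos(yw),np.sin(yw); R=np.array([[c,-n],[n,c]])
    print('t',round(s['clock'],2),'st',(R.T@(s['tcp_pos'][:2]-o)*1000).round(1),'z',s['tcp_pos'][2].round(4),'w',round(s['grip_width'],4),'F',s['contact_force'].round(1),'q1,q7',s['joints'][[0,6]].round(2))
    T=np.r_[o+R@np.array([sx,sy])/1000,z]; d=Rt.T@(T-s['tcp_pos'])*100
    h=np.degrees(np.arctan2(Rt[1,0],Rt[0,0])-yw); print('dxyz cm',d.round(2),'yaw',round((h-hd+180)%360-180,1),'zaxis',Rt[:,2].round(3))
report(*map(float,sys.argv[1:5]))
E
python3 go.py -45 72 0.16 90
```

```text
t 0.1 st [-314.1  807.9] z 0.2554 w 0.0855 F [-0.1 -0.1 -0.3] q1,q7 [-1.24 -0.08]
dxyz cm [-51.88 -58.7    9.64] yaw 68.6 zaxis [-0.001 -0.002 -1.   ]
```

send_rows(
  steps=[
    {"dx": -3.5, "dy": -4, "dz": 0, "yaw": 5, "gripper": 0},
    {"dx": -7, "dy": -8, "dz": 0, "yaw": 10, "gripper": 0},
    {"dx": -10.5, "dy": -12, "dz": 0, "yaw": 15, "gripper": 0},
    {"dx": -14, "dy": -16, "dz": 0, "yaw": 20, "gripper": 0},
    {"dx": -17.5, "dy": -20, "dz": 0, "yaw": 25, "gripper": 0},
  ],
)

```text
clock: 0.72
tcp_pos: [0.3601, 0.3541, 0.2561]
orientation: [-1.334, -2.844, 0.0]
contact_force: [0.5, -0.4, -0.3]
grip_width: -0.0
gripper_force: 0.0
```

```bash
python3 go.py -45 72 0.16 90
```

```text
t 0.72 st [-223.5  556.4] z 0.2561 w -0.0 F [ 0.5 -0.4 -0.3] q1,q7 [-1.05 -0.17]
dxyz cm [-47.44 -20.35   9.62] yaw 43.4 zaxis [-0. -0. -1.]
```

send_rows(
  steps=[
    {"dx": -5.5, "dy": -2.4, "dz": 0, "yaw": 6},
    {"dx": -11, "dy": -4.8, "dz": 0, "yaw": 13},
    {"dx": -16.5, "dy": -7.2, "dz": 0, "yaw": 20},
    {"dx": -22, "dy": -9.6, "dz": 0, "yaw": 27},
    {"dx": -27.5, "dy": -12, "dz": 0, "yaw": 34},
  ],
)

```text
validation failed for argument at $.st...
```

```bash
python3 go.py -45 72 0.11 90
```

```text
t 0.72 st [-223.5  556.4] z 0.2561 w -0.0 F [ 0.5 -0.4 -0.3] q1,q7 [-1.05 -0.17]
dxyz cm [-47.44 -20.35  14.62] yaw 43.4 zaxis [-0. -0. -1.]
```

The rows were refused, probably because every key is needed in each one. Resending with gripper included.

send_rows(
  steps=[
    {"dx": -5.5, "dy": -2.4, "dz": 0, "yaw": 6, "gripper": 0},
    {"dx": -11, "dy": -4.8, "dz": 0, "yaw": 13, "gripper": 0},
    {"dx": -16.5, "dy": -7.2, "dz": 0, "yaw": 20, "gripper": 0},
    {"dx": -22, "dy": -9.6, "dz": 0, "yaw": 27, "gripper": 0},
    {"dx": -27.5, "dy": -12, "dz": 0, "yaw": 34, "gripper": 0},
  ],
)

```text
clock: 1.35
tcp_pos: [0.4443, 0.0662, 0.2563]
orientation: [-2.108, -2.329, -0.001]
contact_force: [1.3, -0.1, -0.1]
grip_width: -0.0
gripper_force: 0.0
```

```bash
python3 go.py -45 72 0.11 90
```

```text
t 1.35 st [-120.8  274.6] z 0.2563 w -0.0 F [ 1.3 -0.1 -0.1] q1,q7 [-0.71 -0.13]
dxyz cm [-21.23   4.17  14.63] yaw 9.4 zaxis [ 0.  0. -1.]
```

send_rows(
  steps=[
    {"dx": -5.3, "dy": 1, "dz": 3, "yaw": 3, "gripper": 0},
    {"dx": -10.6, "dy": 2, "dz": 6, "yaw": 6, "gripper": 0},
    {"dx": -15.9, "dy": 3.1, "dz": 9, "yaw": 9.4, "gripper": 0},
    {"dx": -20, "dy": 4.2, "dz": 12, "yaw": 9.4, "gripper": 0},
    {"dx": -21.2, "dy": 4.2, "dz": 14.6, "yaw": 9.4, "gripper": 0},
  ],
)

```text
clock: 1.98
tcp_pos: [0.5081, -0.1416, 0.109]
orientation: [2.291, 2.148, -0.002]
contact_force: [0.2, 0.5, 0.2]
grip_width: 0.0
gripper_force: 0.0
```

```bash
python3 go.py -45 72 0.055 90; python3 - <<'E'
from h import *
f=grab('side'); c=f['color'][130:330,150:400]; cv2.imwrite('pics/side1.png',cv2.resize(c,None,fx=3,fy=3,interpolation=cv2.INTER_CUBIC)[:,:,::-1])
s=status.get_obs(); p=s['tcp_pos']
for dz in (0,-.025): print((proj(f,p+[0,0,dz])-[150,130])*3)
E
```

```text
t 1.98 st [-43.8  71.3] z 0.109 w 0.0 F [0.2 0.5 0.2] q1,q7 [-0.25  0.42]
dxyz cm [ 0.08 -0.12  5.4 ] yaw 0.0 zaxis [-0.    -0.002 -1.   ]
[[378.1465587  250.55416066]]
[[377.99510223 285.68683905]]
```

View pics/side1.png

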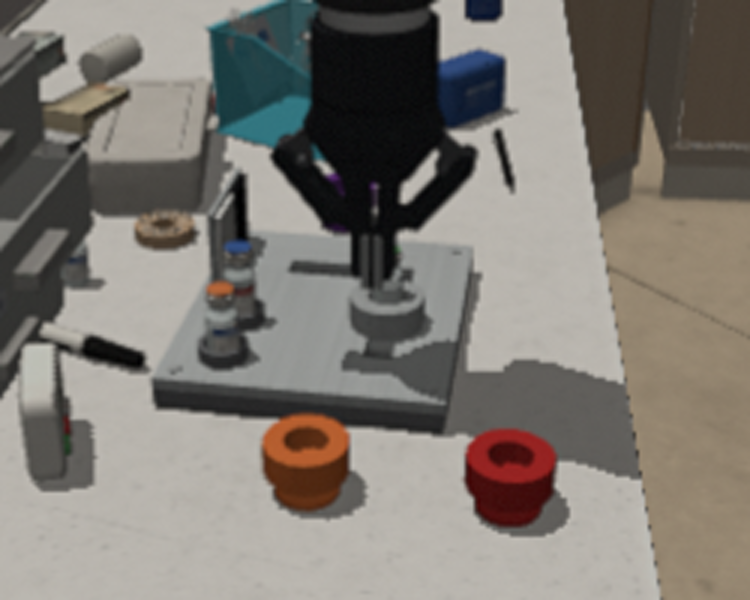

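The fingers are shut, with tips at about crop (375,285), matching the 25 mm offset. They sit behind the carrier at (388,310), and the linkages spread along station x, clear of the vials. Descending.

send_rows(
  steps=[
    {"dx": 0.1, "dy": -0.1, "dz": 2, "yaw": 0, "gripper": 0},
    {"dx": 0.1, "dy": -0.1, "dz": 4, "yaw": 0, "gripper": 0},
    {"dx": 0.1, "dy": -0.1, "dz": 5.5, "yaw": 0, "gripper": 0},
    {"dx": 0.1, "dy": -0.1, "dz": 5.5, "yaw": 0, "gripper": 0},
  ],
)

```text
clock: 2.52
tcp_pos: [0.5063, -0.1368, 0.0547]
orientation: [-2.286, -2.152, 0.002]
contact_force: [-0.3, -0.2, 0.9]
grip_width: 0.0001
gripper_force: 0.0
```

```bash
python3 go.py -45 -20 0.054 90
```

```text
t 2.52 st [-45.9  76. ] z 0.0547 w 0.0001 F [-0.3 -0.2  0.9] q1,q7 [-0.2   0.48]
dxyz cm [-9.6   0.05  0.06] yaw 0.2 zaxis [-0.002  0.    -1.   ]
```

send_rows(
  steps=[
    {"dx": -0.6, "dy": 0, "dz": 0, "yaw": 0, "gripper": 0},
    {"dx": -1.1, "dy": 0, "dz": 0, "yaw": 0, "gripper": 0},
    {"dx": -1.5, "dy": 0, "dz": 0, "yaw": 0, "gripper": 0},
    {"dx": -1.8, "dy": 0, "dz": 0, "yaw": 0, "gripper": 0},
    {"dx": -2.0, "dy": 0, "dz": 0, "yaw": 0, "gripper": 0},
  ],
)

```text
clock: 3.15
tcp_pos: [0.5058, -0.1576, 0.0554]
orientation: [2.288, 2.152, 0.0]
contact_force: [-0.4, -0.0, -0.1]
grip_width: 0.0001
gripper_force: 0.0
```

send_rows(
  steps=[
    {"dx": -0.2, "dy": 0, "dz": 0, "yaw": 0, "gripper": 0},
    {"dx": -0.4, "dy": 0, "dz": 0, "yaw": 0, "gripper": 0},
    {"dx": -0.6, "dy": 0, "dz": 0, "yaw": 0, "gripper": 0},
    {"dx": -0.9, "dy": 0, "dz": 0, "yaw": 0, "gripper": 0},
    {"dx": -1.2, "dy": 0, "dz": 0, "yaw": 0, "gripper": 0},
  ],
)

```text
clock: 3.78
tcp_pos: [0.505, -0.1695, 0.0553]
orientation: [-2.288, -2.153, 0.0]
contact_force: [1.0, 3.1, 1.3]
grip_width: 0.0001
gripper_force: 1.4
```

```bash
python3 go.py -45 -20 0.054 90
```

```text
t 3.77 st [-45.1  43.3] z 0.0553 w 0.0001 F [1.  3.1 1.3] q1,q7 [-0.13  0.53]
dxyz cm [-6.33 -0.01  0.13] yaw 0.2 zaxis [-0.  0. -1.]
```

Contact at about 3 N. Continuing at 4 mm per row.

send_rows(
  steps=[
    {"dx": -0.4, "dy": 0, "dz": 0, "yaw": 0, "gripper": 0},
    {"dx": -0.8, "dy": 0, "dz": 0, "yaw": 0, "gripper": 0},
    {"dx": -1.2, "dy": 0, "dz": 0, "yaw": 0, "gripper": 0},
    {"dx": -1.6, "dy": 0, "dz": 0, "yaw": 0, "gripper": 0},
    {"dx": -2.0, "dy": 0, "dz": 0, "yaw": 0, "gripper": 0},
  ],
)

```text
clock: 4.4
tcp_pos: [0.5037, -0.1896, 0.0553]
orientation: [-2.288, -2.153, 0.0]
contact_force: [-0.3, 2.7, 0.1]
grip_width: 0.0001
gripper_force: 1.4
```

send_rows(
  steps=[
    {"dx": -0.4, "dy": 0, "dz": 0, "yaw": 0, "gripper": 0},
    {"dx": -0.8, "dy": 0, "dz": 0, "yaw": 0, "gripper": 0},
    {"dx": -1.2, "dy": 0, "dz": 0, "yaw": 0, "gripper": 0},
    {"dx": -1.6, "dy": 0, "dz": 0, "yaw": 0, "gripper": 0},
    {"dx": -2.0, "dy": 0, "dz": 0, "yaw": 0, "gripper": 0},
  ],
)

```text
clock: 5.03
tcp_pos: [0.5026, -0.2095, 0.0553]
orientation: [-2.288, -2.153, -0.0]
contact_force: [0.1, 2.7, 0.2]
grip_width: 0.0002
gripper_force: 1.5
```

```bash
python3 go.py -45 -20 0.054 90
```

```text
t 5.03 st [-44.9   3.2] z 0.0553 w 0.0002 F [0.1 2.7 0.2] q1,q7 [-0.05  0.6 ]
dxyz cm [-2.32 -0.02  0.13] yaw 0.2 zaxis [ 0.  0. -1.]
```

send_rows(
  steps=[
    {"dx": -0.4, "dy": 0, "dz": 0, "yaw": 0, "gripper": 0},
    {"dx": -0.8, "dy": 0, "dz": 0, "yaw": 0, "gripper": 0},
    {"dx": -1.2, "dy": 0, "dz": 0, "yaw": 0, "gripper": 0},
    {"dx": -1.6, "dy": 0, "dz": 0, "yaw": 0, "gripper": 0},
    {"dx": -1.9, "dy": 0, "dz": 0, "yaw": 0, "gripper": 0},
  ],
)

```text
clock: 5.65
tcp_pos: [0.5015, -0.2285, 0.0553]
orientation: [2.288, 2.153, 0.0]
contact_force: [1.1, 3.9, -0.4]
grip_width: -0.0
gripper_force: 1.6
```

```bash
python3 go.py -45 -20 0.054 90; python3 - <<'E'
from h import *
f=grab('top'); c=f['color'][130:265,195:345]; cv2.imwrite('pics/crop1.png',cv2.resize(c,None,fx=5,fy=4.4,interpolation=cv2.INTER_CUBIC)[:,:,::-1])
E
```

```text
t 5.65 st [-44.8 -15.8] z 0.0553 w -0.0 F [ 1.1  3.9 -0.4] q1,q7 [-0.02  0.63]
dxyz cm [-0.42 -0.02  0.13] yaw 0.2 zaxis [ 0. -0. -1.]
```

View pics/crop1.png

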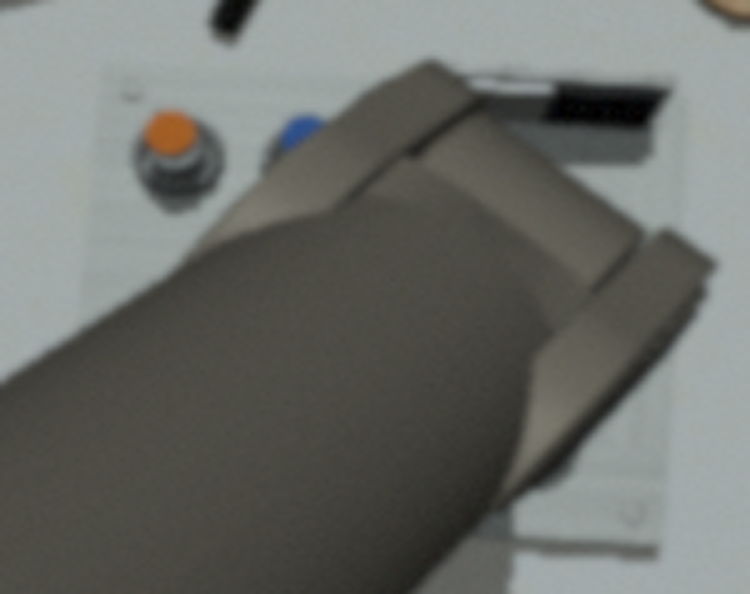

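The arm hides the carrier from the top camera (only an edge shows at (560,465)). I'll creep forward and watch the force.

send_rows(
  steps=[
    {"dx": -0.1, "dy": 0, "dz": 0, "yaw": 0, "gripper": 0},
    {"dx": -0.2, "dy": 0, "dz": 0, "yaw": 0, "gripper": 0},
    {"dx": -0.3, "dy": 0, "dz": 0, "yaw": 0, "gripper": 0},
  ],
)

```text
clock: 6.08
tcp_pos: [0.5013, -0.2311, 0.0553]
orientation: [-2.288, -2.153, -0.0]
contact_force: [1.9, 2.7, 1.0]
grip_width: -0.0001
gripper_force: 1.7
```

send_rows(
  steps=[
    {"dx": -0.1, "dy": 0, "dz": 0, "yaw": 0, "gripper": 0},
    {"dx": -0.1, "dy": 0, "dz": 0, "yaw": 0, "gripper": 0},
  ],
)

```text
clock: 6.32
tcp_pos: [0.5012, -0.2323, 0.0553]
orientation: [2.288, 2.153, -0.0]
contact_force: [1.0, 3.0, 1.0]
grip_width: -0.0
gripper_force: 1.4
```

```bash
python3 go.py -45 -20 0.054 90
```

```text
t 6.33 st [-44.8 -19.7] z 0.0553 w -0.0 F [1. 3. 1.] q1,q7 [-0.01  0.64]
dxyz cm [-0.03 -0.02  0.13] yaw 0.2 zaxis [ 0. -0. -1.]
```

send_rows(
  steps=[
    {"dx": -0.1, "dy": 0, "dz": 0, "yaw": 0, "gripper": 0},
    {"dx": -0.1, "dy": 0, "dz": 0, "yaw": 0, "gripper": 0},
  ],
)

```text
clock: 6.58
tcp_pos: [0.5012, -0.2329, 0.0553]
orientation: [-2.287, -2.153, -0.0]
contact_force: [1.3, 4.6, 1.1]
grip_width: 0.0001
gripper_force: 2.3
```

send_rows(
  steps=[
    {"dx": -0.1, "dy": 0, "dz": 0, "yaw": 0, "gripper": 0},
    {"dx": -0.1, "dy": 0, "dz": 0, "yaw": 0, "gripper": 0},
  ],
)

```text
clock: 6.82
tcp_pos: [0.5012, -0.233, 0.0553]
orientation: [-2.286, -2.153, -0.001]
contact_force: [1.9, 6.4, 2.4]
grip_width: -0.0002
gripper_force: 3.4
```

The force is rising and motion has stopped at TCP y = -20.4, so the carrier is at the corner stop (-57). Backing off, then lifting and turning to get on its near side.

send_rows(
  steps=[
    {"dx": 0.8, "dy": 0, "dz": 0, "yaw": 0, "gripper": 0},
    {"dx": 2, "dy": 0, "dz": 0, "yaw": 0, "gripper": 0},
    {"dx": 3.5, "dy": 0, "dz": -0.5, "yaw": 0, "gripper": 0},
    {"dx": 4.5, "dy": 0, "dz": -3, "yaw": 0, "gripper": 0},
    {"dx": 4.5, "dy": 0, "dz": -7, "yaw": 0, "gripper": 0},
  ],
)

```text
clock: 7.45
tcp_pos: [0.5031, -0.1871, 0.1252]
orientation: [-2.284, -2.154, 0.002]
contact_force: [1.2, -0.6, 0.6]
grip_width: 0.0002
gripper_force: 0.0
```

```bash
python3 go.py -98 -10 0.13 180
```

```text
t 7.45 st [-45.8  25.6] z 0.1252 w 0.0002 F [ 1.2 -0.6  0.6] q1,q7 [-0.16  0.5 ]
dxyz cm [-3.53 -5.24 -0.46] yaw -89.7 zaxis [-0.003  0.001 -1.   ]
```

send_rows(
  steps=[
    {"dx": 0, "dy": -1.5, "dz": -0.5, "yaw": -10, "gripper": 0},
    {"dx": 0, "dy": -3, "dz": -0.5, "yaw": -20, "gripper": 0},
    {"dx": 0, "dy": -4.2, "dz": -0.5, "yaw": -30, "gripper": 0},
    {"dx": -0.5, "dy": -5.2, "dz": -0.5, "yaw": -40, "gripper": 0},
    {"dx": -1, "dy": -5.2, "dz": -0.5, "yaw": -50, "gripper": 0},
  ],
)

```text
clock: 8.07
tcp_pos: [0.4504, -0.1955, 0.1305]
orientation: [-1.155, -2.921, 0.0]
contact_force: [0.5, -0.6, 0.1]
grip_width: 0.0001
gripper_force: 0.0
```

```bash
python3 go.py -98 -56 0.13 180
```

```text
t 8.07 st [-97.9  13.8] z 0.1305 w 0.0001 F [ 0.5 -0.6  0.1] q1,q7 [0.03 1.27]
dxyz cm [-4.43 -5.4   0.05] yaw -39.4 zaxis [-0.  0. -1.]
```

send_rows(
  steps=[
    {"dx": -1, "dy": -1.2, "dz": 0, "yaw": -10, "gripper": 0},
    {"dx": -2, "dy": -2.4, "dz": 0, "yaw": -20, "gripper": 0},
    {"dx": -3, "dy": -3.7, "dz": 0, "yaw": -30, "gripper": 0},
    {"dx": -4.4, "dy": -5.4, "dz": 0, "yaw": -39.4, "gripper": 0},
    {"dx": -4.4, "dy": -5.4, "dz": 0, "yaw": -39.4, "gripper": 0},
  ],
)

```text
clock: 8.7
tcp_pos: [0.4457, -0.2667, 0.1305]
orientation: [0.118, 3.139, -0.001]
contact_force: [0.8, -0.4, -0.6]
grip_width: 0.0003
gripper_force: 0.0
```

```bash
python3 go.py -98 -56 0.055 180; python3 - <<'E'
from h import *
f=grab('side'); c=f['color'][160:300,180:340]; cv2.imwrite('pics/side2.png',cv2.resize(c,None,fx=4,fy=4,interpolation=cv2.INTER_CUBIC)[:,:,::-1])
E
```

```text
t 8.7 st [-98.  -57.5] z 0.1305 w 0.0003 F [ 0.8 -0.4 -0.6] q1,q7 [0.29 2.  ]
dxyz cm [0.   0.16 7.55] yaw -0.6 zaxis [ 0.    -0.001 -1.   ]
```

View pics/side2.png

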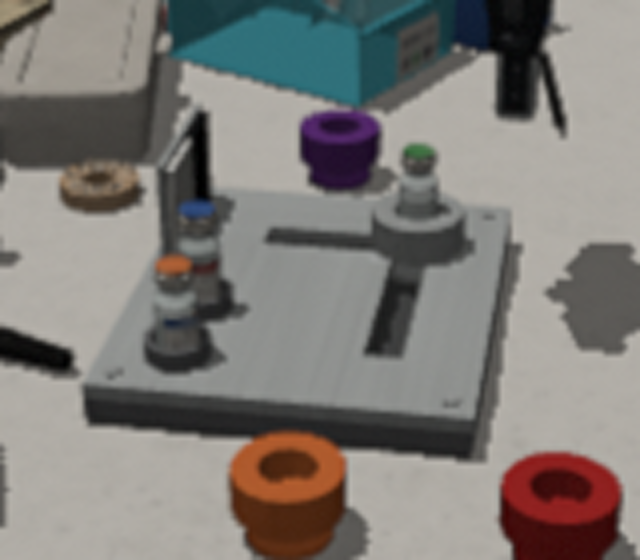

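The carrier is at the corner, crop (418,230), with its vial upright. The short leg runs clear to the left and the gripper is off to the right. Descending on the near side.

send_rows(
  steps=[
    {"dx": 0, "dy": 0.1, "dz": 2.5, "yaw": 0, "gripper": 0},
    {"dx": 0, "dy": 0.1, "dz": 5, "yaw": 0, "gripper": 0},
    {"dx": 0, "dy": 0.1, "dz": 7.5, "yaw": 0, "gripper": 0},
    {"dx": 0, "dy": 0.1, "dz": 7.5, "yaw": 0, "gripper": 0},
    {"dx": -0.6, "dy": 0.1, "dz": 7.5, "yaw": 0, "gripper": 0},
  ],
)

```text
clock: 9.38
tcp_pos: [0.4524, -0.2645, 0.056]
orientation: [0.113, 3.139, -0.0]
contact_force: [1.1, -0.5, 1.0]
grip_width: -0.0002
gripper_force: 0.0
```

```bash
python3 go.py -7 -56 0.055 180
```

```text
t 9.38 st [-91.4 -54.9] z 0.056 w -0.0002 F [ 1.1 -0.5  1. ] q1,q7 [0.31 2.02]
dxyz cm [-8.44 -0.05  0.1 ] yaw -0.4 zaxis [ 0. -0. -1.]
```

send_rows(
  steps=[
    {"dx": -0.4, "dy": 0, "dz": 0, "yaw": 0, "gripper": 0},
    {"dx": -0.7, "dy": 0, "dz": 0, "yaw": 0, "gripper": 0},
    {"dx": -0.9, "dy": 0, "dz": 0, "yaw": 0, "gripper": 0},
    {"dx": -1.2, "dy": 0, "dz": 0, "yaw": 0, "gripper": 0},
    {"dx": -1.5, "dy": 0, "dz": 0, "yaw": 0, "gripper": 0},
  ],
)

```text
clock: 10.0
tcp_pos: [0.4649, -0.266, 0.055]
orientation: [-0.114, -3.136, -0.002]
contact_force: [-6.7, 0.9, 5.7]
grip_width: 0.0
gripper_force: 3.1
```

send_rows(
  steps=[
    {"dx": -0.3, "dy": 0, "dz": 0, "yaw": 0, "gripper": 0},
    {"dx": -0.7, "dy": 0, "dz": 0, "yaw": 0, "gripper": 0},
    {"dx": -1.1, "dy": 0, "dz": 0, "yaw": 0, "gripper": 0},
    {"dx": -1.5, "dy": 0, "dz": 0, "yaw": 0, "gripper": 0},
    {"dx": -1.9, "dy": 0, "dz": 0, "yaw": 0, "gripper": 0},
  ],
)

```text
clock: 10.62
tcp_pos: [0.4847, -0.2676, 0.0551]
orientation: [-0.114, -3.137, -0.001]
contact_force: [-4.2, -0.6, 1.5]
grip_width: -0.0
gripper_force: 1.9
```

```bash
python3 go.py -7 -56 0.055 180
```

```text
t 10.62 st [-59.  -55.9] z 0.0551 w -0.0 F [-4.2 -0.6  1.5] q1,q7 [0.29 2.  ]
dxyz cm [-5.2   0.03 -0.  ] yaw -0.4 zaxis [-0.002  0.001 -1.   ]
```

send_rows(
  steps=[
    {"dx": -0.4, "dy": 0, "dz": 0, "yaw": 0, "gripper": 0},
    {"dx": -0.8, "dy": 0, "dz": 0, "yaw": 0, "gripper": 0},
    {"dx": -1.2, "dy": 0, "dz": 0, "yaw": 0, "gripper": 0},
    {"dx": -1.6, "dy": 0, "dz": 0, "yaw": 0, "gripper": 0},
    {"dx": -2.0, "dy": 0, "dz": 0, "yaw": 0, "gripper": 0},
  ],
)

```text
clock: 11.25
tcp_pos: [0.5063, -0.2687, 0.0552]
orientation: [-0.112, -3.14, -0.0]
contact_force: [-1.9, 0.1, -1.1]
grip_width: 0.0002
gripper_force: 0.9
```

send_rows(
  steps=[
    {"dx": -0.4, "dy": 0, "dz": 0, "yaw": 0, "gripper": 0},
    {"dx": -0.8, "dy": 0, "dz": 0, "yaw": 0, "gripper": 0},
    {"dx": -1.2, "dy": 0, "dz": 0, "yaw": 0, "gripper": 0},
    {"dx": -1.6, "dy": 0, "dz": 0, "yaw": 0, "gripper": 0},
    {"dx": -2.0, "dy": 0, "dz": 0, "yaw": 0, "gripper": 0},
  ],
)

```text
clock: 11.88
tcp_pos: [0.5262, -0.2703, 0.0553]
orientation: [0.112, 3.14, 0.0]
contact_force: [-1.5, -0.1, -1.1]
grip_width: 0.0004
gripper_force: 0.7
```

send_rows(
  steps=[
    {"dx": -0.2, "dy": 0, "dz": 0, "yaw": 0, "gripper": 0},
    {"dx": -0.4, "dy": 0, "dz": 0, "yaw": 0, "gripper": 0},
    {"dx": -0.6, "dy": 0, "dz": 0, "yaw": 0, "gripper": 0},
    {"dx": -0.8, "dy": 0, "dz": 0, "yaw": 0, "gripper": 0},
  ],
)

```text
clock: 12.38
tcp_pos: [0.534, -0.2709, 0.0553]
orientation: [0.112, 3.14, 0.0]
contact_force: [-3.1, -0.2, -1.2]
grip_width: 0.0001
gripper_force: 0.9
```

```bash
python3 go.py -7 -56 0.055 180
```

```text
t 12.38 st [ -9.6 -56. ] z 0.0553 w 0.0001 F [-3.1 -0.2 -1.2] q1,q7 [0.26 1.98]
dxyz cm [-0.26  0.    0.03] yaw -0.4 zaxis [ 0.  0. -1.]
```

send_rows(
  steps=[
    {"dx": -0.1, "dy": 0, "dz": 0, "yaw": 0, "gripper": 0},
    {"dx": -0.2, "dy": 0, "dz": 0, "yaw": 0, "gripper": 0},
    {"dx": -0.3, "dy": 0, "dz": 0, "yaw": 0, "gripper": 0},
  ],
)

```text
clock: 12.75
tcp_pos: [0.5369, -0.2711, 0.0553]
orientation: [-0.112, -3.139, -0.0]
contact_force: [-1.9, 0.3, -0.8]
grip_width: -0.0002
gripper_force: 1.0
```

send_rows(
  steps=[
    {"dx": -0.1, "dy": 0, "dz": 0, "yaw": 0, "gripper": 0},
    {"dx": -0.1, "dy": 0, "dz": 0, "yaw": 0, "gripper": 0},
  ],
)

```text
clock: 13.0
tcp_pos: [0.538, -0.2712, 0.0553]
orientation: [0.112, 3.139, -0.0]
contact_force: [-2.4, 0.9, -0.4]
grip_width: 0.0002
gripper_force: 0.9
```

```bash
python3 go.py -7 -56 0.055 180
```

```text
t 13.0 st [ -5.6 -56. ] z 0.0553 w 0.0002 F [-2.4  0.9 -0.4] q1,q7 [0.26 1.97]
dxyz cm [0.14 0.   0.03] yaw -0.4 zaxis [ 0. -0. -1.]
```

send_rows(
  steps=[
    {"dx": -0.1, "dy": 0, "dz": 0, "yaw": 0, "gripper": 0},
    {"dx": -0.1, "dy": 0, "dz": 0, "yaw": 0, "gripper": 0},
  ],
)

```text
clock: 13.25
tcp_pos: [0.538, -0.2711, 0.0553]
orientation: [-0.112, -3.138, -0.001]
contact_force: [-4.0, 0.2, 3.8]
grip_width: 0.0003
gripper_force: 2.5
```

send_rows(
  steps=[
    {"dx": -0.1, "dy": 0, "dz": 0, "yaw": 0, "gripper": 0},
    {"dx": -0.1, "dy": 0, "dz": 0, "yaw": 0, "gripper": 0},
  ],
)

```text
clock: 13.5
tcp_pos: [0.5381, -0.2711, 0.0553]
orientation: [-0.113, -3.136, -0.001]
contact_force: [-7.7, 2.1, 5.9]
grip_width: -0.0001
gripper_force: 3.8
```

send_rows(
  steps=[
    {"dx": -0.1, "dy": 0, "dz": 0, "yaw": 0, "gripper": 0},
    {"dx": -0.1, "dy": 0, "dz": 0, "yaw": 0, "gripper": 0},
  ],
)

```text
clock: 13.75
tcp_pos: [0.5382, -0.2712, 0.0552]
orientation: [-0.113, -3.134, -0.002]
contact_force: [-9.3, 1.4, 8.0]
grip_width: -0.0003
gripper_force: 5.1
```

Hard stop reached at x = 0.538 with the force rising, so the carrier is home. Retreating.

send_rows(
  steps=[
    {"dx": 0.6, "dy": 0, "dz": 0, "yaw": 0, "gripper": 0},
    {"dx": 1.6, "dy": 0, "dz": 0, "yaw": 0, "gripper": 0},
    {"dx": 3.5, "dy": 0, "dz": 0, "yaw": 0, "gripper": 0},
    {"dx": 6, "dy": 0, "dz": -2, "yaw": 0, "gripper": 0},
    {"dx": 8.5, "dy": 0, "dz": -6, "yaw": 0, "gripper": 0},
  ],
)

```text
clock: 14.38
tcp_pos: [0.4546, -0.2647, 0.1148]
orientation: [-0.111, -3.138, -0.001]
contact_force: [1.3, -1.7, 0.5]
grip_width: 0.0002
gripper_force: 0.0
```

send_rows(
  steps=[
    {"dx": 1, "dy": 0, "dz": -4, "yaw": 0, "gripper": 0},
    {"dx": 1, "dy": 0, "dz": -9, "yaw": 0, "gripper": 0},
    {"dx": 1, "dy": 0, "dz": -13, "yaw": 0, "gripper": 0},
    {"dx": 1, "dy": 0, "dz": -13, "yaw": 0, "gripper": 0},
    {"dx": 1, "dy": 0, "dz": -13, "yaw": 0, "gripper": 0},
  ],
)

```text
clock: 15.0
tcp_pos: [0.4458, -0.2643, 0.2449]
orientation: [0.112, 3.139, 0.0]
contact_force: [-0.2, -0.2, 0.2]
grip_width: -0.0003
gripper_force: 0.0
```

```bash
python3 go.py -7 -56 0.055 180; python3 - <<'E'
from h import *
f=grab('side'); c=f['color'][160:300,180:340]; cv2.imwrite('pics/side3.png',cv2.resize(c,None,fx=4,fy=4,interpolation=cv2.INTER_CUBIC)[:,:,::-1])
mk=cv2.inRange(cv2.cvtColor(f['color'],cv2.COLOR_RGB2HSV),(45,60,40),(85,255,255))
k,l,st,ce=cv2.connectedComponentsWithStats(mk)
print([(ce[i].round(1),ray(f,ce[i],.080).round(4)) for i in range(1,k) if st[i,4]>8 and 180<ce[i][0]<340 and ce[i][1]>150], 'home px',proj(f,[.5735,-.2725,.08]))
E
```

```text
t 15.0 st [-98.1 -55.2] z 0.2449 w -0.0003 F [-0.2 -0.2  0.2] q1,q7 [0.26 1.97]
dxyz cm [-9.1  -0.03 18.99] yaw -0.4 zaxis [ 0.  0. -1.]
[(array([249. , 195.4]), array([[ 0.5763, -0.2743,  0.08  ]]))] home px [[250.2108629  195.73821971]]
```

View pics/side3.png

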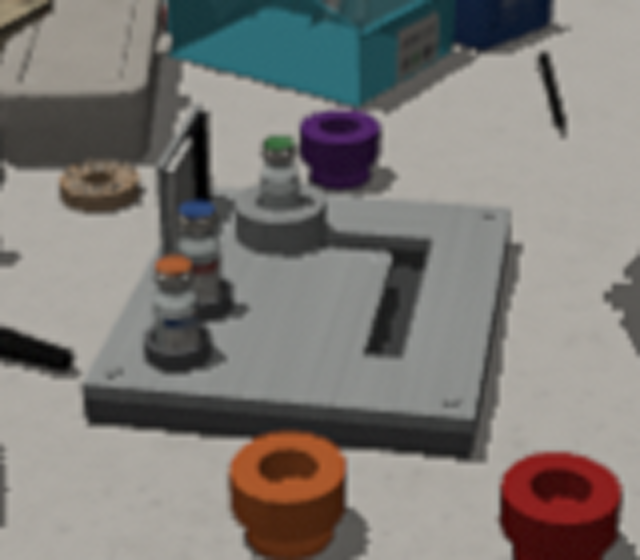

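The carrier is home in front of the backdrop at crop (281,220), about 3 mm from the predicted point. All the vials are upright, the look-alikes are untouched and the arm is clear.

```bash
python3 -c "from bench import workorder; print(workorder.hand_in())"
```

```text
the job is handed in; nothing more can be done
None
```

The carrier is fully home at the end of the short leg, pushed to its stop at both the corner and home; all three vials are upright, the arm finished clear at about 15 s, and the job is handed in (no verdict was returned).

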